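Lock the carving swivel with its bar

ROBOT

A 6-joint arm with a two-finger parallel gripper is mounted at the origin on a cart in front of the work surface, level with it; the furniture and walls round the work are solid. World frame = base frame: x ahead of the robot, y to its left, z up, the work surface at z = 0. Lengths are in m, angles in rad, forces in N, time in s.
With the tool pointing down it reaches from about 0.275 to 0.85 m from the base axis. Payload 19 kg.
Tool frame: the origin (TCP) lies at the very end of the fingers, on their centre line; the grasp point (between the pads) lies 19 mm behind it; z points along the fingers, y is the direction in which the jaws open and shut (so a half turn about z gives the same grasp; the last joint's range is limited). The gripper opens to 85 mm and grips with 20 to 120 N. Pads are 22 mm wide; open, the fingers measure 114 mm over their backs; the gripper's body (76 mm by 85 mm) begins 54 mm behind the grasp point. The pads swing forward as they close: fully open they stand 13 mm farther back than shut.
Start: joints at [1.026, 0.15, 1.437, -0, 1.554, -0.134], TCP at [0.23, 0.527, 0.231] pointing down, gripper open.
Joint ranges: [-2.8, 2.8], [-0.68, 2.1], [0.12, 2.68], [-1.39, 4.53], [0.16, 2.79], [-2.81, 2.81]. Speed limits (rad/s): [1.89, 1.89, 2.22, 3.01, 3.01, 3.01].

INTERFACE

Orientations are given as [roll, pitch, yaw] about the fixed x, y, z axes, in that order (R = Rz(yaw) Ry(pitch) Rx(roll)).
In Python, from rig import robot, imaging, nets gives the robot as it stands.
- The arm moves only by the tool apply_moves, never from a script. Its argument "deltas" is a list that holds one entry, the list of rows, each a list of 7 numbers: the finger opening in m, from 0 to 0.0854, then the shift along the tool's x, y, z in m, then the turn, a rotation vector about the tool's x, y, z in degrees. In form: [[[grip, tx, ty, tz, rx, ry, rz], ...]]. A call has 1 to 20 rows; each row shifts and turns the commanded pose from where the row before left it, along the tool's axes as they then stand; what a row does not reach is not made up. A row lasts 1/8 s, in which the tool goes at most 62.5 mm and 10.7 degrees, less where a joint would pass 70% of its speed; a pose out of reach is approached as far as the arm can. A call with a gripper value outside its range is refused whole. The fingers move at their own pace and stop on an object; the grip force is fixed at half the most. Time passes only in rows, so rows that do not move let the fingers close. It gives the time, the measured TCP pose, the force and the opening at its end, in the units of the state.
- robot.state(): the state, without advancing time (a new reading comes with each control period).
- imaging.capture(name): name is "scene" or "top"; returns (picture, depth): 400x640x3 uint8, red, green, blue; 400x640 float32, m along the optical axis (not along the pixel's ray), 0 where there is no reading.
- imaging.camera_model(name): a dict with "fx", "fy", "cx", "cy" (pixels), "eye" and "rotation" of the camera in the world. Camera axes: x right, y down, z forward; pixel columns grow to the right and rows downward; lengths in m; the calibration is good to about 2 mm. A picture is of the moment at which its call begins. camera_model takes no time and is no camera call.
- robot.sign_off(): hands the job in, once; it reports no verdict.
Trained networks look in the newest picture that a camera, given by its name, has taken for a name from the list of things; names that differ only in an ending like _2 or _b are one class to them, and where a whole thing is asked for, a point or a joint stands for the part that bears it (a point fixed in the world has none). Each returns a list of dicts, best first, with "confidence" (0 to 1); they miss things now and then, are a little off and sometimes report something else, mostly with a low value. They report only what shows in the picture. A call takes as long as a camera call.
- nets.masks_of(camera, target): "region" (400x640 bool, what is visible of it).
- nets.spot_point(camera, target): "xyz" ([x, y, z] in m, in world coordinates, good to about 4 mm: a listed point, or the origin of a listed thing).
The state is a dict: "time": time; "qpos": joint angles; "qd": joint speeds; "effort": joint torques, N m; "ee_pos": TCP position; "tool_rot": TCP orientation; "contact_force": force on the tool from outside, world axes, zero at the start; "wrist_torque": the same for the moment, N m; "gripper_width": finger opening in m.
Only numpy, scipy, OpenCV 4.12 (cv2) and the standard library are available. Lean on these libraries where they do the work, as an engineer would, in place of code of your own. Each camera call takes 0.05 s, during which the arm holds its last target.

TASK

Lock the swivel: turn the round slotted disc by pushing one of its upright pins sideways until the slot lines up with the steel bar, then push the bar by its crosshead through the slot and into the keeper on the far side, fully home, so that the crosshead meets the guide. Only push with the fingertips: do not lift the bar out or pick anything up, and leave the spool clamps, blocks, plane and pencil where they are.

Things in the scene. Friction and masses are not known exactly. Their poses are not given: they have to be found in the camera images.
- lock_base: fixed plywood base of the lock, 10 mm thick, on the bench. Origin on the disc's axis at bench height; x runs along the bar's path from the crosshead end to the keeper (the way to push), z up. Board under the disc: x -70 to 95 mm, y +-65 mm. Behind it a slideway back to x = -265 mm, rails 38 mm wide over all, 22 mm high
- guide (a point): middle of the rear face of the wooden guide that bridges the bar, at x = -100 mm of lock_base, 31 mm above the bench; x along the bar's path. The guide is 40 mm long, 42 mm wide, its top 35 mm above the bench. The crosshead's front face meets this face when the bar is home
- keeper (a point): middle of the mouth of the keeper, a wooden arch beyond the disc, at x = 62 mm of lock_base, 19 mm above the bench; x along the bar's path. Opening 24 mm wide, arch 28 mm long, 48 mm wide, top 34 mm above the bench
- disc_mid (a point): centre of the disc's upper face, on its vertical axis, 28 mm above the bench; x along the slot. Aluminium disc 110 mm across, one straight slot 22 mm wide right across its middle, open on top and at both ends, floor 12 mm above the bench. Two upright steel pins 14 mm thick stand at y = +40 and -40 mm (x = 0), from 28 to 66 mm above the bench
- slot_disc (a joint): angle of the disc, rad, growing anticlockwise seen from above. At 0 and at 3.14 (either is good) the slot lies along the bar's path; pin bearings from lock_base x are this angle +-1.57. Stops at -0.3 and 3.44; starts between 0.6 and 2.54. Stiff: about 4 N on a pin turns it, and it stays where it is left
- lock_bar: loose steel bar, 0.25 to 0.5 kg, 16 mm wide, 14 mm high, in the slideway 12 mm above the bench, with an upright crosshead at its rear: 12 mm thick, 40 mm wide, top 64 mm above the bench. Origin on the underside at the crosshead's front face, x towards the nose; push its rear face (x = -12 mm, 26 to 64 mm above the bench). Starts at lock_base x -262 to -248 mm; home is -100 mm
- bar_nose (a point): foremost point of the bar's round nose (8 mm radius), 182 mm ahead of the bar's origin, at mid height of the bar. It starts short of the disc; home, it is 82 mm past the disc's axis, inside the keeper. A few newtons slide the bar; the nose finds its way in if the slot is within about 0.05 rad
- spool_clamp0: loose spool clamp: two wooden discs 38 mm across on an upright threaded rod, 94 mm tall, standing beside the slideway on the bench; origin at its foot. Not to be moved
- spool_clamp1: a second such spool clamp, 94 mm tall, standing near the keeper end of the lock; origin at its foot. Not to be moved
- block_14: loose wooden block 36 x 31 x 38 mm beside the slideway; origin under its centre. Not to be moved
- block_06: loose wooden block 21 x 53 x 26 mm beside the rear of the slideway; origin under its centre. Not to be moved
- finger_plane: small brass finger plane 22 x 46 x 24 mm beside the rear of the slideway; origin under its centre. Not to be moved
- pencil: red carpenter's pencil 166 mm long, 8 mm wide, lying on the bench beside the disc; origin under its middle. Not to be moved

How it is judged:
On the way, in this order (a step that is already met when the one before it is completed fails the run):
1. the disc's slot is lined up with the bar (angle between the x axis of disc_mid and the x axis of lock_base, either way round below 0.15 rad), for 0.2 s.
2. the bar has passed through the slot into the keeper (x of bar_nose in the frame of lock_base above 0.066 m and angle between the x axis of disc_mid and the x axis of lock_base, either way round below 0.15 rad), for 0.2 s.
At the end, for the whole second after the job is handed in: The bar lies level and still through the disc's slot with its nose in the keeper, and its crosshead is within 6 mm of meeting the guide; the slot is lined up with the bar to 0.15 rad (x of lock_bar in the frame of lock_base between -0.106 and -0.094 m and x of bar_nose in the frame of lock_base above 0.074 m and y of bar_nose in the frame of lock_base between -0.01 and 0.01 m and z of bar_nose in the frame of lock_base below 0.028 m and angle between the x axis of disc_mid and the x axis of lock_base, either way round below 0.15 rad and angle between lock_bar's own z axis and vertical below 0.08 rad and linear speed of lock_bar below 0.01 m/s); the robot touches nothing.
It fails at once if the bar was lifted or tipped out of its slideway (z of lock_bar in the frame of lock_base above 0.027 m or angle between lock_bar's own z axis and vertical above 0.2 rad).
It fails at once if a spool clamp was moved more than 20 mm (distance of any of spool_clamp0, spool_clamp1 from where it was at the start of the episode above 0.02 m).
It fails at once if a loose wooden block was moved more than 20 mm (distance of any of block_14, block_06 from where it was at the start of the episode above 0.02 m).
It fails at once if the finger plane or the pencil was moved more than 20 mm (distance of any of finger_plane, pencil from where it was at the start of the episode above 0.02 m).
It also fails if it takes over 51 s, if anything falls off the work surface, if the arm or the gripper's body presses on something with over 40 N, if the wrist force passes 120 N, or if a joint passes its speed limit or range.

## Working session

There is one attempt and no reset: what is moved stays moved. The work goes in short steps, Python scripts to look and compute and a tool call to move; the robot and the scene stay as the last step left them, time stands still between calls to the robot, and variables do not carry over. Pictures are saved under pics/ and viewed, and the job is handed in when it is done.

Besides the shell and the picture viewer there is one more tool, called by a JSON object that holds its "name" and its "arguments". apply_moves: Moves the arm, as the interface text tells. Its arguments: {"type":"object","properties":{"deltas":{"type":"array"}},"required":["deltas"]}

```bash
mkdir -p pics; python3 - <<'E'
from rig import robot, imaging, nets
import cv2, numpy as np
print(robot.state())
for c in ["scene","top"]:
    im,d=imaging.capture(c); cv2.imwrite(f"pics/{c}0.png",im[:,:,::-1]); np.savez(f"{c}0.npz",im=im,d=d)
    print(c,imaging.camera_model(c))
for n in ["guide","keeper","disc_mid","lock_bar","bar_nose","lock_base","spool_clamp0","block_14","block_06","finger_plane","pencil"]:
    print(n,[(np.round(r["xyz"],4),round(r["confidence"],2)) for r in nets.spot_point("top",n)][:3])
E
```

```text
{'time': 0.0, 'qpos': array([ 1.02598685e+00,  1.50963610e-01,  1.43801737e+00, -2.31868137e-05,
        1.55378278e+00, -1.33955740e-01]), 'qd': array([ 0.00112341,  0.0019221 ,  0.00083439, -0.00128776, -0.00057745,
        0.00171347]), 'effort': array([ 8.10515849e-04, -7.13054180e+01, -5.70857334e+01, -2.14316874e-04,
        9.05594527e-03,  1.07596693e-04]), 'ee_pos': array([0.22952693, 0.52694109, 0.23069501]), 'tool_rot': array([-3.14042894e+00, -1.33432103e-04,  2.73073925e+00]), 'contact_force': array([-0.44370088,  0.18017403, -0.85697321]), 'wrist_torque': array([ 0.06517446, -0.02340945, -0.01776093]), 'gripper_width': 0.08542796624670648}
scene {'fx': 447.12364383767505, 'fy': 447.12364383767505, 'cx': 318.9990553277953, 'cy': 194.35623875275573, 'eye': array([ 0.21268367, -0.56756331,  0.7473441 ]), 'rotation': array([-2.34347995,  0.01191519, -0.51484352])}
top {'fx': 487.6031496914551, 'fy': 487.6031496914551, 'cx': 326.47537210468005, 'cy': 204.97054973401728, 'eye': array([0.377817  , 0.05572261, 0.99125263]), 'rotation': array([-2.95017733,  0.03154157, -1.57053819])}
guide []
keeper [(array([0.5763, 0.2464, 0.0185]), 0.68)]
disc_mid [(array([0.5572, 0.1903, 0.03  ]), 0.91)]
lock_bar [(array([ 0.4912, -0.0524,  0.0116]), 0.71), (array([ 0.4728,  0.3012, -0.0029]), 0.7)]
bar_nose [(array([0.53  , 0.0941, 0.0349]), 0.26)]
lock_base [(array([0.5542, 0.1945, 0.0022]), 0.85)]
spool_clamp0 [(array([5.968e-01, 7.000e-03, 1.000e-04]), 0.87), (array([ 0.4704,  0.3049, -0.0028]), 0.57), (array([ 6.734e-01,  1.707e-01, -6.000e-04]), 0.27)]
block_14 [(array([ 0.5822, -0.03  , -0.0012]), 0.51), (array([0.4485, 0.0918, 0.001 ]), 0.5), (array([0.5548, 0.1916, 0.003 ]), 0.48)]
block_06 [(array([ 0.5822, -0.03  , -0.0012]), 0.51), (array([0.4485, 0.0918, 0.001 ]), 0.5), (array([0.5548, 0.1916, 0.003 ]), 0.48)]
finger_plane [(array([0.4271, 0.0041, 0.0019]), 0.61)]
pencil [(array([0.6747, 0.1725, 0.0015]), 0.78)]
```

View pics/top0.png

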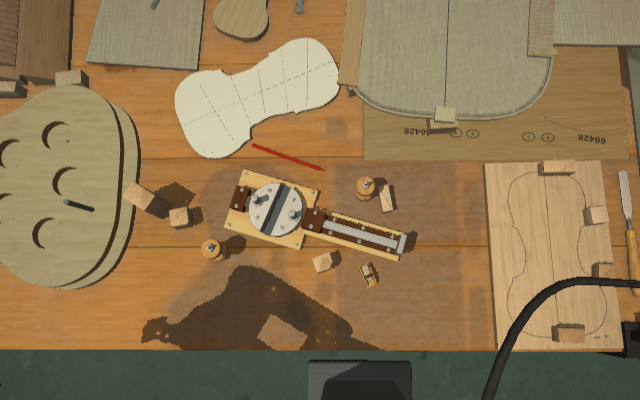

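View pics/scene0.png

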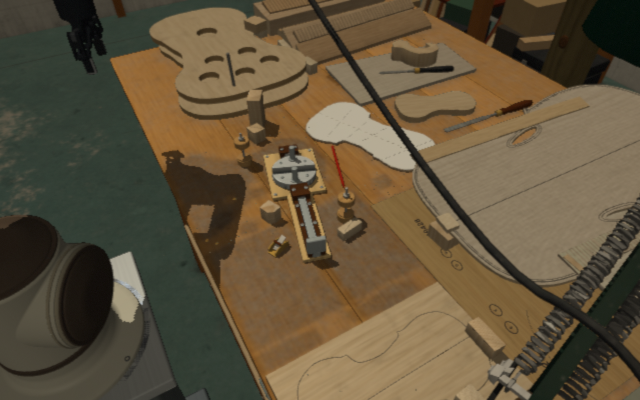

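```bash
cat > h.py <<'E'
import numpy as np,cv2
from scipy.spatial.transform import Rotation as R
from rig import robot,imaging,nets
def RT(cm): return R.from_euler('xyz',cm['rotation']).as_matrix()
def cloud(d,cm):
    v,u=np.mgrid[:d.shape[0],:d.shape[1]]
    p=np.stack([(u-cm['cx'])/cm['fx']*d,(v-cm['cy'])/cm['fy']*d,d],-1)
    return p@RT(cm).T+cm['eye']
def proj(P,cm):
    q=(np.asarray(P)-cm['eye'])@RT(cm)
    return np.stack([q[...,0]/q[...,2]*cm['fx']+cm['cx'],q[...,1]/q[...,2]*cm['fy']+cm['cy']],-1)
def ray(u,v,z,cm):
    r=RT(cm)@np.array([(u-cm['cx'])/cm['fx'],(v-cm['cy'])/cm['fy'],1]); e=cm['eye']
    return e+r*(z-e[2])/r[2]
E
python3 - <<'E'
from h import *
f=np.load('top0.npz');im,d=f['im'],f['d'];cm=imaging.camera_model('top')
P=cloud(d,cm)
print(P[300,430],P[209,277],P[240,402])
c=im[155:275,190:430,::-1]; cv2.imwrite('pics/c0.png',cv2.resize(c,None,fx=3.3,fy=3.3,interpolation=cv2.INTER_CUBIC))
z=P[...,2][155:275,190:430]; z=np.clip(z/0.1,0,1)*255
cv2.imwrite('pics/z0.png',cv2.applyColorMap(cv2.resize(z.astype(np.uint8),None,fx=3.3,fy=3.3,interpolation=0),cv2.COLORMAP_JET))
E
```

```text
[ 0.37681676 -0.11806845  0.00203701] [0.56026241 0.18844574 0.00978345] [ 0.48866225 -0.05848985  0.06582418]
```

View pics/c0.png

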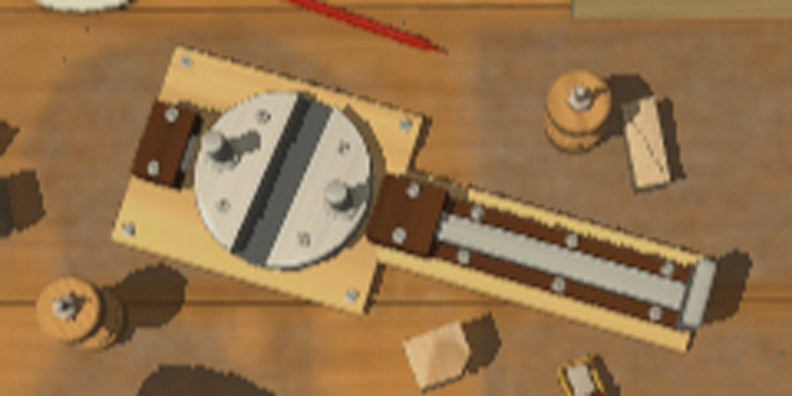

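View pics/z0.png

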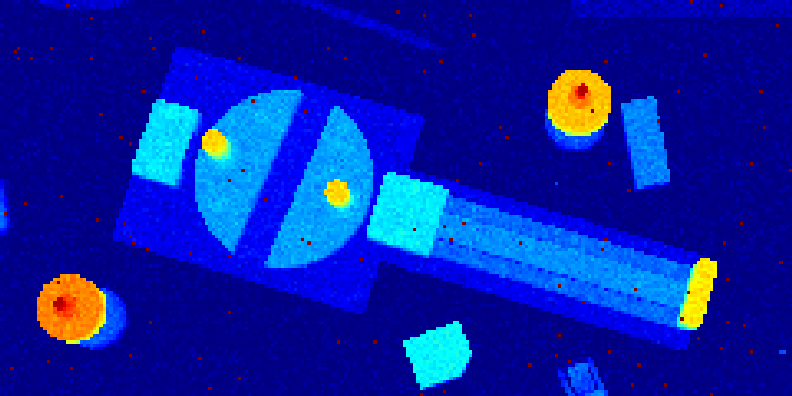

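```bash
cat >> h.py <<'E'
def comps(P,lo,hi,mn=6,box=None):
    m=((P[...,2]>lo)&(P[...,2]<hi))
    m[:155]=0;m[275:]=0;m[:,:190]=0;m[:,430:]=0
    n,l,s,c=cv2.connectedComponentsWithStats(m.astype(np.uint8))
    o=[]
    for i in range(1,n):
        if s[i,4]>=mn:
            q=P[l==i]; o.append((s[i,4],np.round(c[i],1),np.round(np.median(q,0),4),(np.round((q.max(0)+q.min(0))/2,4))))
    return o
E
python3 - <<'E'
from h import *
f=np.load('top0.npz');im,d=f['im'],f['d'];cm=imaging.camera_model('top')
P=cloud(d,cm)
for lo,hi in [(.058,.072),(.031,.04),(.085,.11)]:
    print(lo)
    for o in comps(P,lo,hi): print(o)
# board/disc pixel corners from the crop (x/3.3+offset)
def pc(x,y,z): return ray(x/3.3+190,y/3.3+155,z,cm)
B=[pc(178,46,.01),pc(426,118,.01),pc(366,314,.01),pc(112,240,.01)]
for b in B: print(b.round(4))
print('center xmid12.5,y0',np.mean(B,0), [np.linalg.norm(B[i]-B[(i+1)%4]).round(4) for i in range(4)])
E
```

```text
0.058
(np.int32(263), array([364.9, 185.5]), array([0.5934, 0.0104, 0.0684]), array([0.596 , 0.0101, 0.0649]))
(np.int32(43), array([254.1, 197.4]), array([0.5735, 0.2264, 0.0655]), array([0.5738, 0.2265, 0.0638]))
(np.int32(47), array([291.7, 212.7]), array([0.5422, 0.1518, 0.066 ]), array([0.5432, 0.1526, 0.0643]))
(np.int32(132), array([401.4, 243. ]), array([ 0.483 , -0.0571,  0.0642]), array([ 0.4833, -0.0577,  0.0638]))
(np.int32(36), array([218.2, 250.4]), array([0.4689, 0.29  , 0.0659]), array([0.4725, 0.2979, 0.065 ]))
0.031
(np.int32(321), array([239.3, 197.4]), array([0.58  , 0.2619, 0.0344]), array([0.5799, 0.2618, 0.0352]))
(np.int32(24), array([257.6, 202.6]), array([0.5684, 0.2239, 0.0329]), array([0.5705, 0.2272, 0.035 ]))
(np.int32(412), array([312.8, 218.8]), array([0.535 , 0.1128, 0.0355]), array([0.5353, 0.1128, 0.0354]))
(np.int32(26), array([295. , 217.1]), array([0.5374, 0.1486, 0.0326]), array([0.5414, 0.1509, 0.0352]))
(np.int32(10), array([255.8, 216.6]), array([0.541 , 0.2274, 0.0322]), array([0.5411, 0.2283, 0.0322]))
(np.int32(259), array([322.3, 261.7]), array([0.4498, 0.0945, 0.0375]), array([0.4497, 0.0946, 0.0359]))
0.085
(np.int32(12), array([365.7, 182.1]), array([0.5953, 0.0096, 0.0936]), array([0.5966, 0.0101, 0.0906]))
(np.int32(14), array([207.8, 246.6]), array([0.474 , 0.3047, 0.0945]), array([0.4744, 0.3054, 0.0906]))
[0.6459 0.2595 0.01  ]
[0.598 0.102 0.01 ]
[0.4755 0.1383 0.01  ]
[0.5219 0.2966 0.01  ]
center xmid12.5,y0 [0.56030587 0.19911622 0.01      ] [np.float64(0.1646), np.float64(0.1278), np.float64(0.165), np.float64(0.1294)]
```

```bash
cat >> h.py <<'E'
C=np.array([.5580,.1891]); A=np.deg2rad(73.2); U=np.array([np.cos(A),np.sin(A)]); V=np.array([-U[1],U[0]])
def lock(x,y): return C+x*U+y*V
def tolock(p): d=np.asarray(p)[:2]-C; return np.array([d@U,d@V])
def need(xy,z,yaw=None):
    s=robot.state(); M=R.from_euler('xyz',s['tool_rot']).as_matrix()
    t=np.array([xy[0],xy[1],z])-s['ee_pos']
    print('t',round(s['time'],2),'pos',s['ee_pos'].round(4),'lock',tolock(s['ee_pos']).round(4),'yaw',np.rad2deg(s['tool_rot']).round(2),'F',s['contact_force'].round(1),'w',round(s['gripper_width'],4))
    print('tool shift mm',(M.T@t*1000).round(1))
    if yaw is not None:
        x=M[:,0]; a=np.rad2deg(np.arctan2(x[1],x[0])); e=(yaw-a+180)%360-180; print('turn rz',round(-e,2))
E
python3 - <<'E'
from h import *
need([.5699,.1402],.12,157.2)
E
```

```text
t 0.65 pos [0.2296 0.5271 0.2313] lock [0.2287 0.4121] yaw [-179.99    0.    156.46] F [ 0.5 -0.5  0.5] w 0.0854
tool shift mm [-466.5 -218.8  111.3]
turn rz -0.74
```

{"name": "apply_moves", "arguments": {"deltas": [[[0, -33, -15.5, 0, 0, 0, 0]]]}}

```text
time: 0.78
ee_pos: [0.2697, 0.4813, 0.2309]
tool_rot: [-3.141, -0.001, 2.735]
contact_force: [1.9, -0.2, -0.1]
gripper_width: 0.0699
```

The shift units are metres; that row was simply capped, and it went the right way. I'll continue in metres.

```bash
python3 - <<'E'
from h import *
need([.5699,.1402],.12,157.2)
E
```

```text
t 0.78 pos [0.2697 0.4813 0.2309] lock [0.1963 0.3605] yaw [-1.7999e+02 -3.0000e-02  1.5671e+02] F [ 1.9 -0.2 -0.1] w 0.0699
tool shift mm [-410.7 -194.6  110.7]
turn rz -0.49
```

{"name": "apply_moves", "arguments": {"deltas": [[[0, -0.034, -0.016, 0, 0, 0, -0.1], [0, -0.034, -0.016, 0, 0, 0, -0.1], [0, -0.034, -0.016, 0, 0, 0, -0.1], [0, -0.034, -0.016, 0, 0, 0, -0.1], [0, -0.034, -0.016, 0.01, 0, 0, 0], [0, -0.034, -0.016, 0.01, 0, 0, 0], [0, -0.034, -0.016, 0.01, 0, 0, 0], [0, -0.034, -0.016, 0.01, 0, 0, 0], [0, -0.034, -0.016, 0.01, 0, 0, 0], [0, -0.034, -0.016, 0.01, 0, 0, 0], [0, -0.034, -0.016, 0.02, 0, 0, 0], [0, -0.034, -0.016, 0.02, 0, 0, 0], [0, 0, 0, 0, 0, 0, 0]]]}}

```text
time: 2.4
ee_pos: [0.5706, 0.1409, 0.1294]
tool_rot: [-3.14, -0.002, 2.735]
contact_force: [-0.0, -0.2, -0.6]
gripper_width: -0.0003
```

```bash
python3 - <<'E'
from h import *
need([.5699,.1402],.044,157.2)
im,d=imaging.capture('top'); cv2.imwrite('pics/t1.png',cv2.resize(im[130:300,180:440,::-1],None,fx=3,fy=3,interpolation=cv2.INTER_CUBIC))
im,d=imaging.capture('scene'); cv2.imwrite('pics/s1.png',cv2.resize(im[100:280,200:400,::-1],None,fx=3,fy=3,interpolation=cv2.INTER_CUBIC))
E
```

```text
t 2.4 pos [0.5706 0.1409 0.1294] lock [-0.0425 -0.026 ] yaw [-1.7990e+02 -1.3000e-01  1.5672e+02] F [-0.  -0.2 -0.6] w -0.0003
tool shift mm [ 0.1 -0.8 85.4]
turn rz -0.48
```

View pics/t1.png

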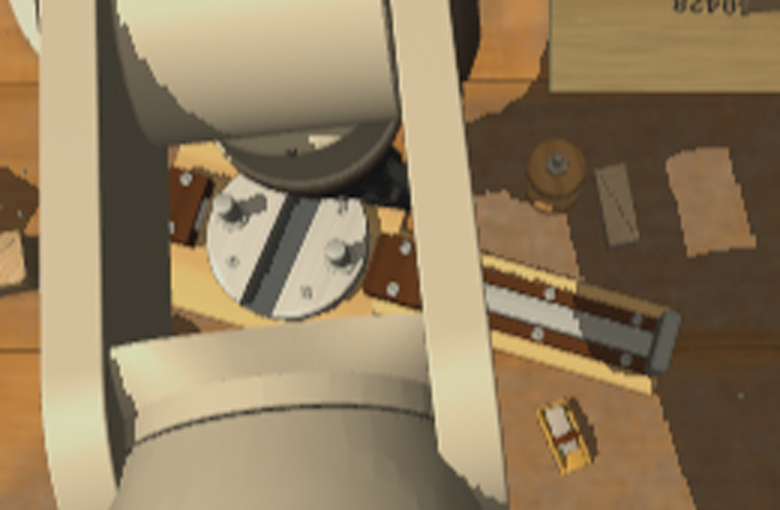

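View pics/s1.png

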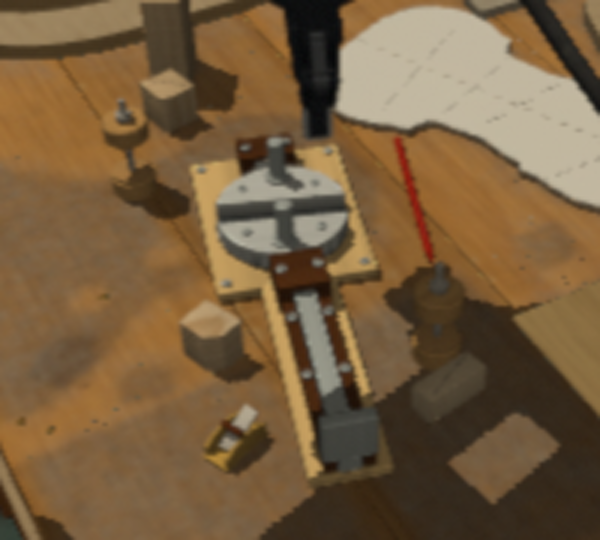

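The picture shows the shut fingers clear of the disc. They stand beside the guide-side pin, which is at about (342,250) in the top crop. Next I'll descend and close in on the pin.

{"name": "apply_moves", "arguments": {"deltas": [[[0, 0, 0, 0.02, 0, 0, -0.5], [0, 0, 0, 0.02, 0, 0, 0], [0, 0, 0, 0.02, 0, 0, 0], [0, 0, -0.001, 0.015, 0, 0, 0], [0, 0, 0, 0.01, 0, 0, 0], [0, 0.005, 0, 0, 0, 0, 0], [0, 0.004, 0, 0, 0, 0, 0], [0, 0, 0, 0, 0, 0, 0]]]}}

```text
time: 3.5
ee_pos: [0.5614, 0.1456, 0.047]
tool_rot: [3.141, 0.001, 2.747]
contact_force: [0.5, 0.6, 0.5]
gripper_width: -0.0001
```

```bash
python3 - <<'E'
from h import *
need(np.array([.5422,.1518])-.018*np.array([-.9219,.3875]),.044,157.2)
im,d=imaging.capture('scene'); cv2.imwrite('pics/s2.png',cv2.resize(im[100:280,200:400,::-1],None,fx=3,fy=3,interpolation=cv2.INTER_CUBIC))
E
```

```text
t 3.5 pos [0.5614 0.1456 0.047 ] lock [-0.0406 -0.0159] yaw [1.7998e+02 5.0000e-02 1.5738e+02] F [0.5 0.6 0.5] w -0.0001
tool shift mm [ 2.1 -1.7  3. ]
turn rz 0.18
```

View pics/s2.png

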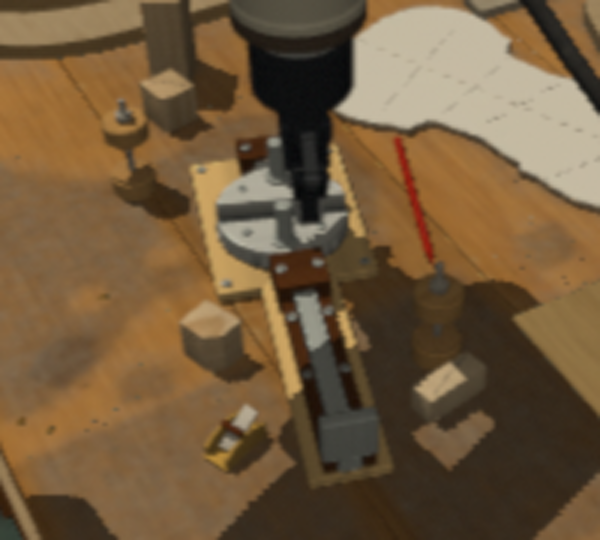

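The fingertips are just above the disc and right beside the near pin. Now the arc.

{"name": "apply_moves", "arguments": {"deltas": [[[0, 0.002, -0.0015, 0.002, 0, 0, 0], [0, 0.0057, -0.0021, 0, 0, 0, 8], [0, 0.0057, -0.0021, 0, 0, 0, 8], [0, 0.0057, -0.0021, 0, 0, 0, 8], [0, 0.0057, -0.0021, 0, 0, 0, 8], [0, 0.0057, -0.0021, 0, 0, 0, 8], [0, 0, 0, 0, 0, 0, 0]]]}}

```text
time: 4.42
ee_pos: [0.5307, 0.1542, 0.0444]
tool_rot: [3.141, 0.0, 2.049]
contact_force: [0.6, 0.2, 0.3]
gripper_width: -0.0005
```

```bash
python3 - <<'E'
from h import *
th=np.deg2rad(247.2-40); t=np.array([np.sin(th),-np.cos(th)])
need(C+.040*np.array([np.cos(th),np.sin(th)])-.018*t,.044,117.2)
im,d=imaging.capture('scene'); cv2.imwrite('pics/s3.png',cv2.resize(im[100:280,200:400,::-1],None,fx=3,fy=3,interpolation=cv2.INTER_CUBIC))
im,d=imaging.capture('top'); cv2.imwrite('pics/t3.png',cv2.resize(im[130:300,180:440,::-1],None,fx=3,fy=3,interpolation=cv2.INTER_CUBIC))
E
```

```text
t 4.42 pos [0.5307 0.1542 0.0444] lock [-0.0413  0.0161] yaw [1.7999e+02 1.0000e-02 1.1740e+02] F [0.6 0.2 0.3] w -0.0005
tool shift mm [0.6 0.3 0.4]
turn rz 0.2
```

View pics/s3.png

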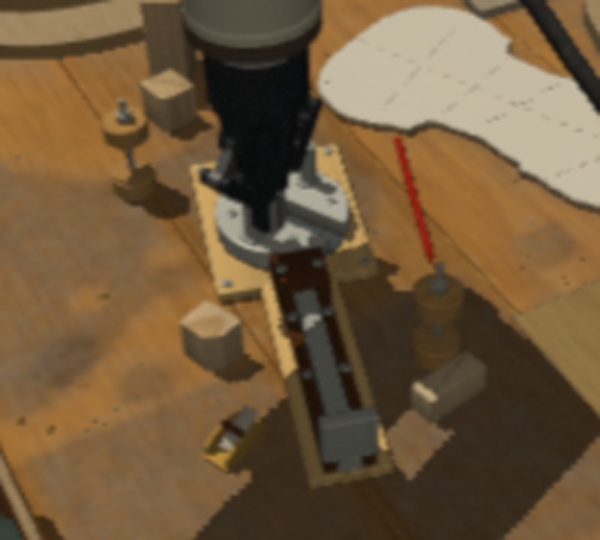

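View pics/t3.png

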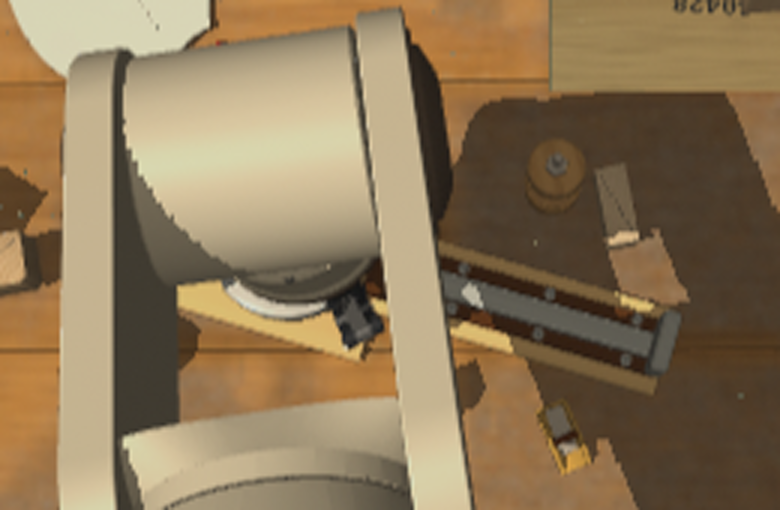

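The disc is turning with the pin and the slot has swung about half way. I'll continue most of the rest.

{"name": "apply_moves", "arguments": {"deltas": [[[0, 0.006, -0.002, 0, 0, 0, 8], [0, 0.0058, -0.0021, 0, 0, 0, 8], [0, 0.0057, -0.0021, 0, 0, 0, 8], [0, 0.0057, -0.0021, 0, 0, 0, 8], [0, 0.0057, -0.0021, 0, 0, 0, 8], [0, 0.0021, -0.0009, 0, 0, 0, 3], [0, 0, 0, 0, 0, 0, 0], [0, -0.015, 0, 0, 0, 0, 0], [0, -0.01, 0, -0.03, 0, 0, 0], [0, 0, 0, -0.04, 0, 0, 0], [0, -0.04, 0, -0.03, 0, 0, 0], [0, -0.05, 0, -0.01, 0, 0, 0], [0, -0.05, 0, 0, 0, 0, 0], [0, -0.05, 0, 0, 0, 0, 0], [0, -0.05, 0, 0, 0, 0, 0], [0, 0, 0, 0, 0, 0, 0]]]}}

```text
time: 6.52
ee_pos: [0.4421, -0.0761, 0.1544]
tool_rot: [3.141, 0.001, 1.295]
contact_force: [-0.2, -0.5, 0.1]
gripper_width: -0.0
```

```bash
python3 - <<'E'
from h import *
need(lock(-.30,0),.10,73.2)
cm=imaging.camera_model('top')
im,d=imaging.capture('top'); np.savez('top4.npz',im=im,d=d);cv2.imwrite('pics/t4.png',cv2.resize(im[130:300,180:440,::-1],None,fx=3,fy=3,interpolation=cv2.INTER_CUBIC))
P=cloud(d,cm)
for o in comps(P,.058,.072): print(o, tolock(o[2]).round(4))
im,d=imaging.capture('scene'); cv2.imwrite('pics/s4.png',cv2.resize(im[100:280,200:400,::-1],None,fx=3,fy=3,interpolation=cv2.INTER_CUBIC))
E
```

```text
t 6.53 pos [ 0.4421 -0.0761  0.1544] lock [-0.2874  0.0343] yaw [1.7997e+02 3.0000e-02 7.4220e+01] F [-0.2 -0.5  0.1] w -0.0
tool shift mm [-13.2  34.   54.4]
turn rz 1.02
(np.int32(256), array([364.8, 185.5]), array([0.5936, 0.0111, 0.0684]), array([0.5959, 0.0101, 0.0651])) [-0.1601 -0.0855]
(np.int32(44), array([278.3, 185.6]), array([0.5962, 0.1797, 0.0655]), array([0.5974, 0.1792, 0.0643])) [ 0.002  -0.0393]
(np.int32(45), array([267.1, 224.5]), array([0.5202, 0.1993, 0.0669]), array([0.5197, 0.1993, 0.0639])) [-0.0012  0.0391]
(np.int32(40), array([218., 251.]), array([0.4678, 0.2904, 0.0671]), array([0.4726, 0.2976, 0.0652])) [0.0709 0.1156]
(np.int32(6), array([208.8, 254. ]), array([0.4626, 0.3082, 0.071 ]), array([0.4626, 0.309 , 0.071 ])) [0.0864 0.1258]
```

View pics/t4.png

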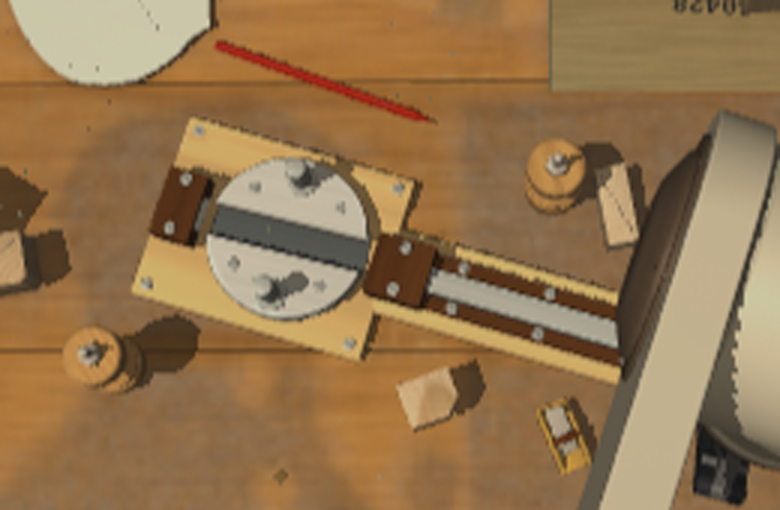

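View pics/s4.png

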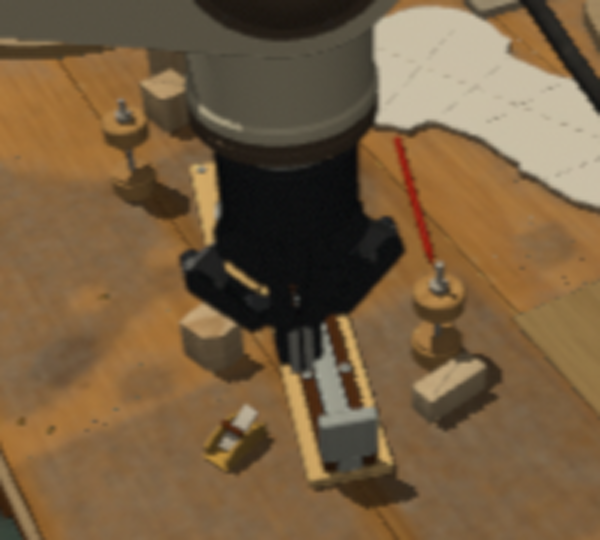

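```bash
cat >> h.py <<'E'
def slotang(P):
    q=(P[...,:2]-C)@np.stack([U,V],1); z=P[...,2]
    r=np.hypot(q[...,0],q[...,1]); m=(r<.050)&(z<.0195)&(z>.004)&(abs(q[...,1])<.02)
    k=q[m]; a=np.polyfit(k[:,0],k[:,1],1)
    for _ in range(5):
        e=abs(k[:,1]-np.polyval(a,k[:,0]))<.0125; a=np.polyfit(k[e,0],k[e,1],1)
    return m.sum(),a
E
python3 - <<'E'
from h import *
cm=imaging.camera_model('top')
for n in ['top4']:
    d=np.load(n+'.npz')['d'];P=cloud(d,cm); print(slotang(P))
    q=(P[...,:2]-C)@np.stack([U,V],1); z=P[...,2]
    # edges per x-bin: y of mid slot; guide/keeper centreline
    for lo,hi,x0,x1,w in [(.031,.04,-.1,-.06,.03),(.031,.04,.062,.09,.03),(.023,.029,-.2,-.105,.012)]:
        m=(z>lo)&(z<hi)&(q[...,0]>x0)&(q[...,0]<x1)&(abs(q[...,1])<w); k=q[m]
        print(m.sum(),k.mean(0).round(4),(k.max(0)+k.min(0))/2,np.polyfit(k[:,0],k[:,1],1).round(4))
E
```

```text
(np.int64(484), array([ 0.04070743, -0.00208172]))
408 [-0.0797 -0.0001] [-0.07959477 -0.00033431] [0.0031 0.0001]
313 [0.0759 0.0001] [ 0.07607945 -0.00070609] [-0.0509  0.0039]
397 [-1.54e-01 -1.00e-04] [-1.52644325e-01  1.79870481e-05] [0.0058 0.0008]
```

Slot edges and pins both put the disc 0.041 rad short of aligned. I'll give it one more small nudge.

```bash
python3 - <<'E'
from h import *
need(lock(-.045,.040),.044,73.2)
E
```

```text
t 6.62 pos [ 0.4429 -0.0736  0.1543] lock [-0.2848  0.0343] yaw [ 1.7998e+02 -1.0000e-02  7.4320e+01] F [-0.2  0.7  0.5] w 0.0
tool shift mm [239.8  -1.1 110.4]
turn rz 1.12
```

{"name": "apply_moves", "arguments": {"deltas": [[[0, 0.05, 0, 0, 0, 0, 1.1], [0, 0.05, -0.001, 0, 0, 0, 0], [0, 0.05, -0.001, 0, 0, 0, 0], [0, 0.05, -0.001, 0, 0, 0, 0], [0, 0.038, 0, 0.01, 0, 0, 0], [0, 0, 0, 0.035, 0, 0, 0], [0, 0, 0, 0.035, 0, 0, 0], [0, 0, 0, 0.03, 0, 0, 0], [0, 0, 0, 0, 0, 0, 0]]]}}

```text
time: 7.75
ee_pos: [0.5064, 0.1568, 0.0425]
tool_rot: [-3.138, 0.002, 1.281]
contact_force: [0.3, 0.2, 0.7]
gripper_width: 0.0002
```

```bash
python3 - <<'E'
from h import *
need(lock(-.017,.040),.044,73.2)
E
```

```text
t 7.75 pos [0.5064 0.1568 0.0425] lock [-0.0458  0.04  ] yaw [-1.798e+02  9.000e-02  7.338e+01] F [0.3 0.2 0.7] w 0.0002
tool shift mm [28.8  0.1 -1.5]
turn rz 0.18
```

{"name": "apply_moves", "arguments": {"deltas": [[[0, 0.008, 0, -0.001, 0, 0, 0], [0, 0.008, 0, 0, 0, 0, 0], [0, 0.006, 0, 0, 0, 0, 0], [0, 0.004, 0, 0, 0, 0, 0], [0, 0.0028, 0, 0, 0, 0, 0], [0, 0, 0, 0, 0, 0, 0], [0, -0.015, 0, 0, 0, 0, 0], [0, -0.01, 0, -0.03, 0, 0, 0], [0, -0.01, 0, -0.04, 0, 0, 0], [0, -0.05, 0, -0.03, 0, 0, 0], [0, -0.05, 0.01, 0, 0, 0, 0], [0, -0.05, 0.01, 0, 0, 0, 0], [0, -0.05, 0.01, 0, 0, 0, 0], [0, -0.048, 0.01, 0, 0, 0, 0], [0, 0, 0, 0, 0, 0, 0]]]}}

```text
time: 9.62
ee_pos: [0.4721, -0.1021, 0.1452]
tool_rot: [3.141, 0.001, 1.274]
contact_force: [-0.3, 0.8, 0.1]
gripper_width: 0.0001
```

```bash
python3 - <<'E'
from h import *
cm=imaging.camera_model('top')
im,d=imaging.capture('top'); cv2.imwrite('pics/t5.png',cv2.resize(im[130:300,180:440,::-1],None,fx=3,fy=3,interpolation=cv2.INTER_CUBIC))
P=cloud(d,cm);print(slotang(P))
for o in comps(P,.058,.072): print(o, tolock(o[2]).round(4))
im,d=imaging.capture('scene'); cv2.imwrite('pics/s5.png',cv2.resize(im[100:280,200:400,::-1],None,fx=3,fy=3,interpolation=cv2.INTER_CUBIC))
need(lock(-.300,.0),.036,73.2)
E
```

```text
(np.int64(487), array([-0.01216595, -0.00196645]))
(np.int32(260), array([365. , 185.5]), array([0.5934, 0.0103, 0.0683]), array([0.596, 0.01 , 0.065])) [-0.1609 -0.0856]
(np.int32(42), array([279.2, 185.9]), array([0.596 , 0.1775, 0.0664]), array([0.5959, 0.1779, 0.0645])) [-0.0001 -0.0397]
(np.int32(43), array([266.2, 224.3]), array([0.5204, 0.2014, 0.0661]), array([0.5202, 0.2016, 0.0644])) [0.0009 0.0396]
(np.int32(69), array([400.1, 241.9]), array([ 0.4852, -0.0548,  0.0641]), array([ 0.4841, -0.055 ,  0.0631])) [-0.2545 -0.0008]
(np.int32(32), array([219. , 250.3]), array([0.4697, 0.2893, 0.066 ]), array([0.4715, 0.2931, 0.0654])) [0.0704 0.1135]
t 9.72 pos [ 0.4725 -0.0994  0.1452] lock [-0.3009 -0.0016] yaw [-1.7999e+02 -1.0000e-02  7.3160e+01] F [-0.1  0.7  0.2] w -0.0001
tool shift mm [  0.9  -1.6 109.2]
turn rz -0.04
```

View pics/s5.png

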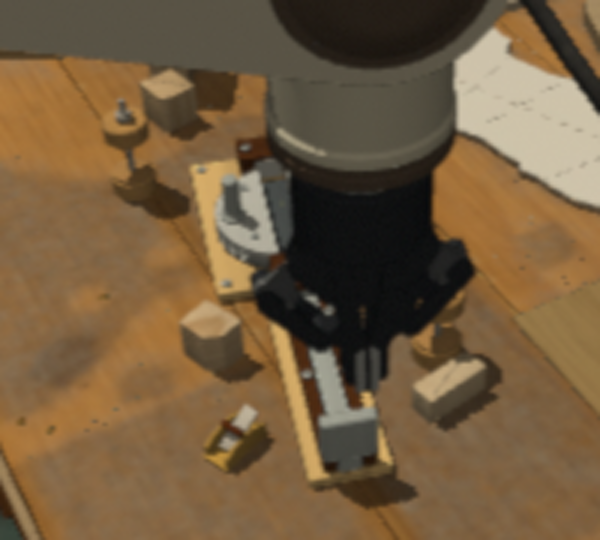

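The disc is now within 0.012 rad and the fingers stand behind the crosshead. I'll go down behind it and push.

{"name": "apply_moves", "arguments": {"deltas": [[[0, 0, -0.004, 0.03, 0, 0, 0], [0, 0, 0, 0.03, 0, 0, 0], [0, 0, 0, 0.027, 0, 0, 0], [0, 0, 0, 0.02, 0, 0, 0], [0, 0, 0, 0, 0, 0, 0], [0, 0.008, 0, 0, 0, 0, 0], [0, 0.008, 0, 0, 0, 0, 0], [0, 0.006, 0, 0, 0, 0, 0], [0, 0.006, 0, 0, 0, 0, 0], [0, 0.006, 0, 0, 0, 0, 0], [0, 0, 0, 0, 0, 0, 0]]]}}

```text
time: 11.1
ee_pos: [0.4791, -0.0647, 0.0383]
tool_rot: [-3.142, -0.0, 1.279]
contact_force: [-0.1, -0.0, 0.4]
gripper_width: 0.0005
```

```bash
python3 - <<'E'
from h import *
cm=imaging.camera_model('scene')
im,d=imaging.capture('scene'); cv2.imwrite('pics/s6.png',cv2.resize(im[100:280,200:400,::-1],None,fx=3,fy=3,interpolation=cv2.INTER_CUBIC))
need(lock(-.123,.003),.038,73.2)
E
```

```text
t 11.15 pos [ 0.479  -0.0649  0.0382] lock [-0.266   0.0022] yaw [-1.7998e+02 -1.0000e-02  7.3280e+01] F [ 0.2  0.4 -0.2] w 0.0001
tool shift mm [143.   -0.6   0.2]
turn rz 0.08
```

View pics/s6.png

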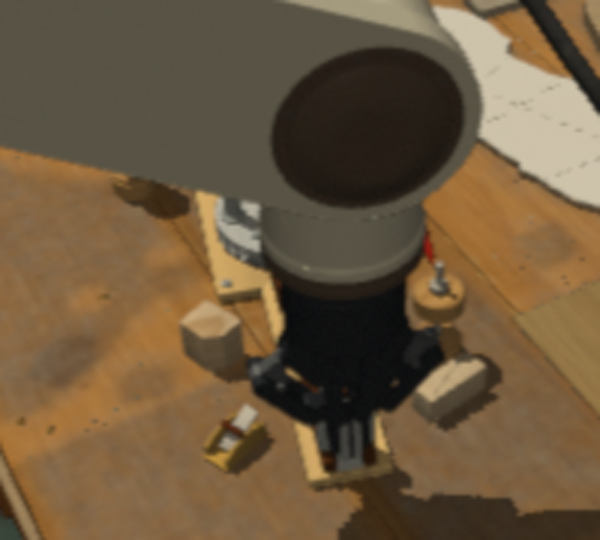

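{"name": "apply_moves", "arguments": {"deltas": [[[0, 0.005, -0.0006, 0, 0, 0, 0], [0, 0.006, 0, 0, 0, 0, 0], [0, 0.006, 0, 0, 0, 0, 0], [0, 0.006, 0, 0, 0, 0, 0], [0, 0.006, 0, 0, 0, 0, 0], [0, 0.006, 0, 0, 0, 0, 0], [0, 0.006, 0, 0, 0, 0, 0], [0, 0.006, 0, 0, 0, 0, 0], [0, 0.006, 0, 0, 0, 0, 0], [0, 0.006, 0, 0, 0, 0, 0]]]}}

```text
time: 12.4
ee_pos: [0.4955, -0.0081, 0.0383]
tool_rot: [-3.142, 0.0, 1.279]
contact_force: [-0.8, -1.1, 0.4]
gripper_width: -0.0005
```

```bash
python3 - <<'E'
from h import *
im,d=imaging.capture('scene'); cv2.imwrite('pics/s7.png',cv2.resize(im[100:280,200:400,::-1],None,fx=3,fy=3,interpolation=cv2.INTER_CUBIC))
need(lock(-.123,.003),.038,73.2)
E
```

```text
t 12.45 pos [ 0.4957 -0.0077  0.0383] lock [-0.2064  0.0028] yaw [-1.800e+02 -1.000e-02  7.327e+01] F [ 0.9  0.8 -0.3] w -0.0001
tool shift mm [83.4 -0.1  0.3]
turn rz 0.07
```

View pics/s7.png

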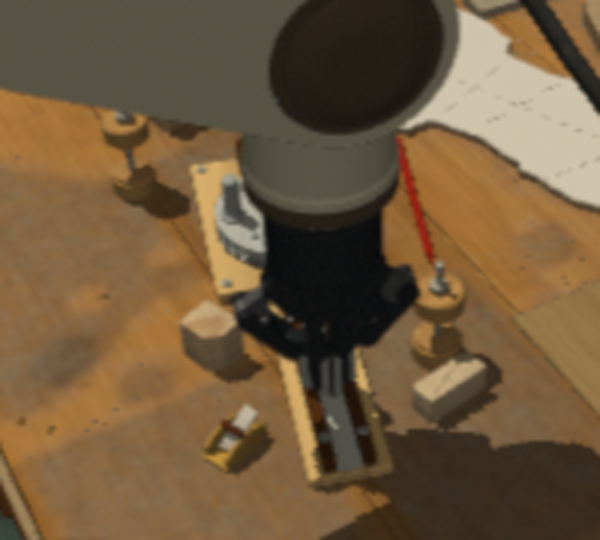

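```bash
python3 - <<'E'
from h import *
cm=imaging.camera_model('scene')
im,d=imaging.capture('scene');P=cloud(d,cm)
q=(P[...,:2]-C)@np.stack([U,V],1)
v,u=np.mgrid[:400,:640]
dark=(im.max(-1)<60)&(P[...,2]>.03)&(P[...,2]<.2)&(u>265)&(u<345)&(v>165)&(v<240)&(d>0)
for y0 in np.arange(-.07,.07,.01):
    m=dark&(q[...,1]>=y0)&(q[...,1]<y0+.01)
    if m.sum()>3: print(round(y0,3),m.sum(),'z min',np.percentile(P[...,2][m],3).round(3),'x',q[...,0][m].min().round(3),q[...,0][m].max().round(3))
# clamp
for lo in (.03,.06,.08):
    m=(P[...,2]>lo)&(P[...,2]<lo+.02)&(abs(q[...,0]+.161)<.03)&(abs(q[...,1]+.088)<.03)&~dark
    print(lo,m.sum(),q[m].min(0).round(3),q[m].max(0).round(3))
E
```

```text
-0.06 34 z min 0.121 x -0.221 -0.197
-0.05 79 z min 0.109 x -0.22 -0.196
-0.04 128 z min 0.096 x -0.223 -0.197
-0.03 159 z min 0.089 x -0.236 -0.196
-0.02 154 z min 0.048 x -0.243 -0.192
-0.01 223 z min 0.052 x -0.245 -0.197
0.0 203 z min 0.047 x -0.247 -0.195
0.01 242 z min 0.052 x -0.245 -0.202
0.02 191 z min 0.087 x -0.241 -0.192
0.03 197 z min 0.093 x -0.234 -0.195
0.04 101 z min 0.102 x -0.22 -0.2
0.05 51 z min 0.113 x -0.222 -0.198
0.06 13 z min 0.124 x -0.221 -0.199
0.03 3 [-0.166 -0.09 ] [-0.162 -0.085]
0.06 183 [-0.181 -0.107] [-0.142 -0.07 ]
0.08 15 [-0.164 -0.091] [-0.159 -0.086]
```

Depth shows the knuckles no lower than 0.11 m and at |y| < 65 mm. The clamp is at y < -70 mm and 94 mm tall, so there is room to continue.

{"name": "apply_moves", "arguments": {"deltas": [[[0, 0.006, 0, 0, 0, 0, 0], [0, 0.006, 0, 0, 0, 0, 0], [0, 0.006, 0, 0, 0, 0, 0], [0, 0.006, 0, 0, 0, 0, 0], [0, 0.006, 0, 0, 0, 0, 0], [0, 0.006, 0, 0, 0, 0, 0], [0, 0.006, 0, 0, 0, 0, 0], [0, 0.006, 0, 0, 0, 0, 0], [0, 0.006, 0, 0, 0, 0, 0], [0, 0.006, 0, 0, 0, 0, 0], [0, 0.006, 0, 0, 0, 0, 0], [0, 0.005, 0, 0, 0, 0, 0], [0, 0, 0, 0, 0, 0, 0]]]}}

```text
time: 14.12
ee_pos: [0.5159, 0.06, 0.0382]
tool_rot: [-3.141, -0.0, 1.279]
contact_force: [0.7, 0.3, 0.4]
gripper_width: -0.0004
```

```bash
python3 - <<'E'
from h import *
need(lock(-.123,.003),.038,73.2)
E
```

```text
t 14.12 pos [0.5159 0.06   0.0382] lock [-0.1358  0.0029] yaw [-1.7999e+02 -1.0000e-02  7.3290e+01] F [0.7 0.3 0.4] w -0.0004
tool shift mm [12.8 -0.   0.2]
turn rz 0.09
```

{"name": "apply_moves", "arguments": {"deltas": [[[0, 0.0025, 0, 0, 0, 0, 0], [0, 0.0025, 0, 0, 0, 0, 0], [0, 0.0025, 0, 0, 0, 0, 0], [0, 0.002, 0, 0, 0, 0, 0], [0, 0.001, 0, 0, 0, 0, 0]]]}}

```text
time: 14.75
ee_pos: [0.519, 0.0697, 0.0383]
tool_rot: [3.142, 0.0, 1.279]
contact_force: [-1.2, -1.3, -0.7]
gripper_width: 0.0
```

{"name": "apply_moves", "arguments": {"deltas": [[[0, 0.001, 0, 0, 0, 0, 0], [0, 0.001, 0, 0, 0, 0, 0]]]}}

```text
time: 15.0
ee_pos: [0.5195, 0.0715, 0.0383]
tool_rot: [-3.142, 0.0, 1.279]
contact_force: [-0.3, -0.5, -1.2]
gripper_width: 0.0
```

{"name": "apply_moves", "arguments": {"deltas": [[[0, 0.001, 0, 0, 0, 0, 0]]]}}

```text
time: 15.12
ee_pos: [0.5198, 0.0725, 0.0383]
tool_rot: [-3.142, 0.0, 1.279]
contact_force: [0.2, -1.0, -0.9]
gripper_width: 0.0002
```

{"name": "apply_moves", "arguments": {"deltas": [[[0, 0.001, 0, 0, 0, 0, 0], [0, 0, 0, 0, 0, 0, 0]]]}}

```text
time: 15.38
ee_pos: [0.5198, 0.0726, 0.0383]
tool_rot: [-3.141, 0.002, 1.279]
contact_force: [-3.7, -9.7, 2.6]
gripper_width: 0.0002
```

```bash
python3 - <<'E'
from h import *
im,d=imaging.capture('scene'); cv2.imwrite('pics/s8.png',cv2.resize(im[100:280,200:400,::-1],None,fx=3,fy=3,interpolation=cv2.INTER_CUBIC))
need(lock(-.123,.003),.038,73.2)
E
```

```text
t 15.43 pos [0.5198 0.0726 0.0383] lock [-0.1226  0.0029] yaw [-1.7999e+02  1.0000e-01  7.3270e+01] F [-3.8 -9.6  1.5] w -0.0002
tool shift mm [-0.4 -0.1  0.3]
turn rz 0.07
```

View pics/s8.png

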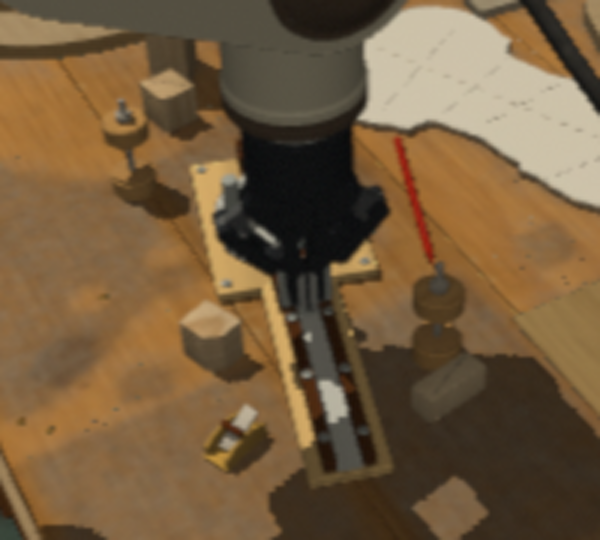

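A 10 N stop came at the expected home position (tool x -0.1226). I'll back off, lift, clear the arm and verify.

{"name": "apply_moves", "arguments": {"deltas": [[[0, -0.005, 0, 0, 0, 0, 0], [0, -0.015, 0, 0, 0, 0, 0], [0, -0.02, 0, 0, 0, 0, 0], [0, 0, 0, -0.03, 0, 0, 0], [0, 0, 0, -0.04, 0, 0, 0], [0, -0.03, 0, -0.04, 0, 0, 0], [0, -0.045, 0, -0.02, 0, 0, 0], [0, -0.045, 0, 0, 0, 0, 0], [0, -0.045, 0, 0, 0, 0, 0], [0, -0.045, 0, 0, 0, 0, 0], [0, 0, 0, 0, 0, 0, 0]]]}}

```text
time: 16.8
ee_pos: [0.4469, -0.1688, 0.1683]
tool_rot: [3.141, 0.0, 1.275]
contact_force: [-0.1, 0.6, 0.4]
gripper_width: 0.0
```

```bash
python3 - <<'E'
from h import *
cm=imaging.camera_model('top')
im,d=imaging.capture('top'); cv2.imwrite('pics/t9.png',cv2.resize(im[130:300,180:440,::-1],None,fx=3,fy=3,interpolation=cv2.INTER_CUBIC))
P=cloud(d,cm)
for o in comps(P,.056,.072): print(o, tolock(o[2]).round(4),tolock(o[3]).round(4))
q=(P[...,:2]-C)@np.stack([U,V],1); z=P[...,2]
m=(abs(q[...,0])<.045)&(abs(q[...,1])<.006)&(z>0); k=z[m]; print('bar z in slot',np.percentile(k,[5,50,95]).round(4))
need(lock(-.3,.003),.15)
E
```

```text
(np.int32(267), array([364.9, 185.6]), array([0.5938, 0.0104, 0.0681]), array([0.596 , 0.0101, 0.0645])) [-0.1607 -0.0859] [-0.1604 -0.0881]
(np.int32(44), array([279.2, 186. ]), array([0.5954, 0.1777, 0.066 ]), array([0.5956, 0.1781, 0.0633])) [-0.0001 -0.0391] [ 0.0003 -0.0392]
(np.int32(131), array([324.8, 220.7]), array([0.5266, 0.0879, 0.0643]), array([0.5267, 0.0879, 0.0627])) [-0.106   0.0008] [-0.1059  0.0007]
(np.int32(47), array([266.4, 224.5]), array([0.5202, 0.201 , 0.066 ]), array([0.5203, 0.2012, 0.0625])) [0.0005 0.0396] [0.0007 0.0396]
(np.int32(41), array([218. , 250.9]), array([0.4676, 0.2903, 0.0652]), array([0.4724, 0.2976, 0.0645])) [0.0708 0.1158] [0.0791 0.1133]
bar z in slot [0.0242 0.0266 0.0295]
t 16.85 pos [ 0.4473 -0.1674  0.1683] lock [-0.3733  0.0029] yaw [180.    -0.    73.11] F [-0.4  0.4 -0.2] w 0.0002
tool shift mm [73.3 -0.2 18.3]
```

View pics/t9.png

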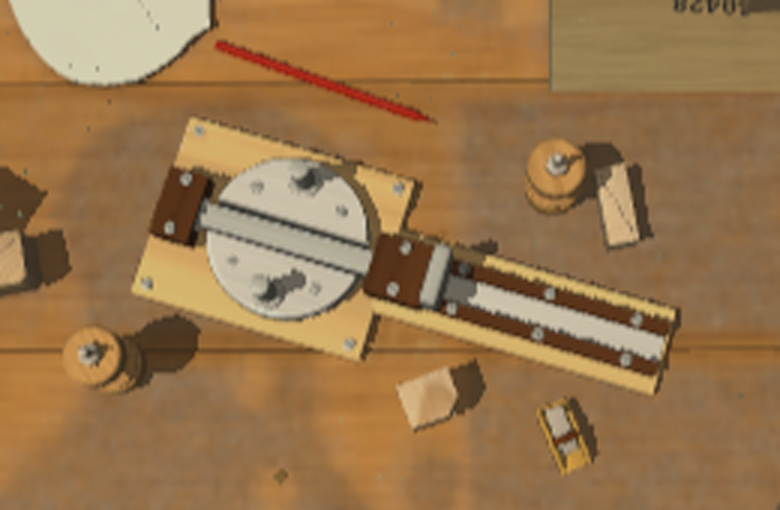

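The picture shows the bar through the slot into the keeper at about (195,210), with the crosshead against the guide at (433,275). The measured crosshead centre, -0.106, puts its front face at -0.100. Everything else is in place, so I'm handing in.

```bash
python3 -c "
from rig import robot
print(robot.sign_off())"
```

```text
the job is handed in; nothing more can be done
None
```

The swivel is locked: the bar lies through the disc's slot with its nose in the keeper, and the crosshead is against the guide. I handed the job in at about 17 s of the 51 s allowed; no verdict is reported.

- **Disc:** I turned it about 84° clockwise by pushing the guide-side pin with the shut fingertips. My first push left it 0.041 rad short, so I nudged it again. It then measured about 0.012 rad past aligned, well inside 0.15 rad.
- **Bar:** I pushed it by the rear of the crosshead until it stopped against the guide at about 10 N.
- **Last check from the top camera:** the crosshead's front face is at x ≈ -0.100 m of lock_base, which is home. The bar lies flat in the slot, its top at about 26 to 27 mm. The pins sit within 1 mm of where an aligned disc puts them.
- **Surroundings:** clamp0 measured within a millimetre of its start. The other clamp, blocks, plane and pencil look where they were in the pictures, and the arm was clear of everything.

**Slip:** my first move row was given in millimetres instead of metres. It was capped at one row's travel (about 61 mm), went the right way in free space and touched nothing.

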